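Lock the battery hatch of the bearing washer with the blade key

TASK

Fresh batteries are in the bearing washer, the small white machine with the blue ring, and its hatch still has to be locked. Take the yellow blade key out of its stand, put its blade in the slot of the fastener inside the blue ring and turn it clockwise until the slot lines up with the white marks; then set the key down in the green tray, lying or standing. Leave the orange-ringed fastener of the dryer open.

Things in the scene. Friction and masses are not known exactly. Their poses are not given: they have to be found in the camera images.
- key: Blade key, 70 g, upright in a black stand (60 x 50 x 24 mm); lifts straight out. Yellow grip 36 mm (own x) by 20 mm (y) by 50 mm tall, black band on top; below it a steel blade 36 mm wide (x), 4 mm thick (y), 18 mm long. Origin: middle of the blade's lower edge, 6 mm above the table in the stand; z up the key (blade z 0 to 18, grip 18 to 68 mm). Grip it across y; half a turn about z is the same.
- blue_slot (a point): Middle of the slot, level with the top of the blue-ringed steel fastener, 73 mm above the table; turns with it. x along the slot, z up. Disc 56 mm across, 18 mm above the fixed machine's flat top (140 x 110 mm); slot 12 mm deep, open at both ends, 9 mm wide, flaring to 19 mm in the top 5 mm: the blade has 8 degrees of play either way. A 16 mm tall cap stands 69 mm off, on the far side.
- blue_lock (a joint): Slotted steel fastener of the blue-ringed hatch, turning about the vertical through its middle. Rad, growing CLOCKWISE seen from above: 0 = fully open, 1.57 = locked (slot in line with the two white marks on the ring), hard stop at 1.66. Starts between 0.10 and 0.35. Light friction (0.06 N m); stays where it is left.
- orange_lock (a joint): Slotted steel fastener of the orange-ringed hatch, turning about the vertical through its middle. Rad, growing CLOCKWISE seen from above: 0 = fully open, 1.57 = locked (slot in line with the two white marks on the ring), hard stop at 1.66. Starts between 0.10 and 0.35. Light friction (0.06 N m); stays where it is left. To be left open.
- tray: Green open tray, 170 mm (own x) by 140 mm (own y), 22 mm tall, walls and floor 4 mm, fixed, empty. Origin: centre of its underside. It can lie on either side of the table. Room for the key to stand on its blade or to fall over.
- key_grip (a point): Middle of the key's yellow grip, 43 mm above the blade's lower edge (key frame axes).
Things that resemble listed ones, but are neither listed nor needed, are in the scene too. Leave any pink look-alike of the key alone. Leave any black look-alike of the part that bears orange_lock alone.

How it is judged (in metres and radians):
On the way, in this order (a step that is already met when the one before it is completed fails the run):
1. the key's blade is in the blue-ringed slot, the fastener still open (horizontal distance between key and blue_slot below 0.015 m and z of key in the frame of blue_slot below -0.004 m and angle between key's own z axis and vertical below 0.3 rad and value of joint blue_lock below 1 rad), for 0.1 s.
2. the blue-ringed fastener is turned to the white marks with the blade in its slot (horizontal distance between key and blue_slot below 0.015 m and z of key in the frame of blue_slot below -0.004 m and angle between key's own z axis and vertical below 0.3 rad and value of joint blue_lock above 1.31 rad), for 0.1 s.
At the end, for the whole second after the job is handed in: Blue-ringed fastener within 15 degrees of locked (above 1.31 rad), orange-ringed one still open (below 0.6 rad), key at rest in the green tray, lying or standing: blade edge and grip middle inside its walls, no higher than 60 mm over its underside (value of joint blue_lock above 1.31 rad and value of joint orange_lock below 0.6 rad and x of key in the frame of tray between -0.081 and 0.081 m and y of key in the frame of tray between -0.066 and 0.066 m and z of each of key, key_grip in the frame of tray below 0.06 m and x of key_grip in the frame of tray between -0.081 and 0.081 m and y of key_grip in the frame of tray between -0.066 and 0.066 m and linear speed of key below 0.02 m/s); the robot touches nothing.
It fails at once if the orange-ringed fastener is turned (value of joint orange_lock above 0.6 rad).
It also fails if it takes over 51 s, if anything falls off the work surface, if the arm or the gripper's body presses on something with over 40 N, if the wrist force passes 120 N, or if a joint passes its speed limit or range.

ROBOT

A 7-joint arm with a two-finger parallel gripper is mounted at the origin on the work surface. World frame = base frame: x ahead of the robot, y to its left, z up, the work surface at z = 0. Lengths are in mm, angles in degrees, forces in N, time in s.
With the tool pointing down it reaches from about 400 to 750 mm from the base axis. Payload 19.5 kg.
Tool frame: the origin (TCP) lies at the very end of the fingers, on their centre line; the grasp point (between the pads) lies 19 mm behind it; y points along the fingers, x is the direction in which the jaws open and shut, and the axes are right-handed (so a half turn about y gives the same grasp; the last joint's range is limited). The gripper opens to 85 mm and grips with 20 to 120 N. Pads are 22 mm wide; open, the fingers measure 114 mm over their backs; the gripper's body (76 mm by 85 mm) begins 54 mm behind the grasp point. The pads swing forward as they close: fully open they stand 13 mm farther back than shut.
Start: joints at [73.642, 40.479, -1.581, 85.061, 1.261, 54.483, -4.326], TCP at [138.795, -557.97, 231.268] pointing down, gripper open.
Joint ranges: [-155.06, 155.06], [-18.47, 123.98], [-90, 86.84], [0, 140.48], [-83.41, 263.41], [0, 116], [-161.91, 161.91]. Speed limits (degrees/s): [108.29, 108.29, 147.25, 147.25, 172.46, 172.46, 172.46].

INTERFACE

Orientations are given as a 3x3 rotation matrix whose columns are the frame's x, y, z axes.
In Python, from bench import robot, vision gives the robot as it stands.
- The arm moves only by the tool arm_command, never from a script. Its argument "series" is one flat list of numbers, 5 for each row, row after row: the finger opening in mm, from 0 to 85.4, then the shift along the tool's x, y, z in units of 25 mm (1.0 is 25 mm), then the turn about the tool's y in units of 5 degrees (1.0 is 5 degrees). A call has 1 to 10 rows; each row shifts and turns the commanded pose from where the row before left it, along the tool's axes as they then stand; what a row does not reach is not made up. A row lasts 1/8 s, in which the tool goes at most 62.5 mm and 10.7 degrees, less where a joint would pass 70% of its speed; a pose out of reach is approached as far as the arm can. A call is refused whole if a number of a shift passes 1 or a number of a turn 1, either way. A call with a gripper value outside its range is refused whole. The fingers move at their own pace and stop on an object; "squeeze" is the grip in N (left out, the last holds). Time passes only in rows, so rows that do not move let the fingers close. It gives the time, the measured TCP pose, the force and the opening at its end, in the units of the state.
- robot.observe(): the state, without advancing time (a new reading comes with each control period).
- vision.grab_frame(name): name is "side" or "top" or "wrist"; returns a dict with "color" (420x560x3 uint8, red, green, blue), "range_z" (420x560 float32, mm along the optical axis (not along the pixel's ray), 0 where there is no reading), "camera_matrix" (3x3 intrinsics, pixels), "distortion" ([k1, k2, p1, p2, k3] as OpenCV has them; the pictures are not rectified), "pose" (4x4, takes a point from camera to world coordinates). Camera axes: x right, y up, looking along -z (the intrinsics and any distortion apply to the point x, -y, -z); pixel columns grow to the right and rows downward; lengths in mm; the calibration is good to about 2 mm. A picture is of the moment at which its call begins.
- robot.finish_job(): hands the job in, once; it reports no verdict.
The state is a dict: "time_s": time; "qpos": joint angles; "dq": joint speeds; "tau": joint torques, N m; "position": TCP position; "tool_rot": TCP orientation; "ft_force": force on the tool from outside, world axes, zero at the start; "moment": the same for the moment, N m; "width": finger opening in mm.
Only numpy, scipy, OpenCV 4.12 (cv2) and the standard library are available. Lean on these libraries where they do the work, as an engineer would, in place of code of your own. Each camera call takes 0.05 s, during which the arm holds its last target.

## Working session

There is one attempt and no reset: what is moved stays moved. The work goes in short steps, Python scripts to look and compute and a tool call to move; the robot and the scene stay as the last step left them, time stands still between calls to the robot, and variables do not carry over. Pictures are saved under pics/ and viewed, and the job is handed in when it is done.

Besides the shell and the picture viewer there is one more tool, called by a JSON object that holds its "method" and its "body". arm_command: Moves the arm, as the interface text tells. Its arguments: {"type":"object","properties":{"series":{"type":"array","items":{"type":"number"}},"squeeze":{"type":"number"}},"required":["series"]}

```bash
ls; mkdir -p pics; cat > h.py <<'E'
import numpy as np, cv2
from bench import robot, vision
def grab(n,fn=None):
    f=vision.grab_frame(n)
    np.savez('pics/%s.npz'%(fn or n),**{k:np.array(v) for k,v in f.items()})
    cv2.imwrite('pics/%s.png'%(fn or n),f['color'][:,:,::-1]); return f
def load(fn): return dict(np.load('pics/%s.npz'%fn))
def world(f,u,v,z=None):
    """pixels->world; z: plane height, else depth"""
    u=np.atleast_1d(u).astype(float);v=np.atleast_1d(v).astype(float)
    p=cv2.undistortPoints(np.stack([u,v],1).reshape(-1,1,2),f['camera_matrix'],f['distortion']).reshape(-1,2)
    d=np.stack([p[:,0],-p[:,1],-np.ones(len(p))],1)
    T=f['pose'];dw=d@T[:3,:3].T
    if z is None: s=f['range_z'][v.round().astype(int),u.round().astype(int)]
    else: s=(z-T[2,3])/dw[:,2]
    return T[:3,3]+dw*np.asarray(s).reshape(-1,1)
E
python3 - <<'E'
from h import *
s=robot.observe()
for k,v in s.items(): print(k,np.round(v,3).tolist())
for n in ['top','side','wrist']:
    f=grab(n,n+'0'); print(n,np.round(f['pose'],2).tolist(),f['distortion'],np.round(f['camera_matrix'],1).tolist())
E
```

```text
pics
time_s 0.0
qpos [73.641, 40.511, -1.583, 85.083, 1.26, 54.482, -4.326]
dq [-0.073, 0.028, 0.025, 0.0, 0.021, 0.032, 0.055]
tau [0.0, -88.322, 1.235, -23.617, 0.017, 0.006, 0.0]
position [138.76, -557.754, 230.86]
tool_rot [[0.241, -0.0, 0.97], [-0.97, 0.001, 0.241], [-0.001, -1.0, -0.0]]
ft_force [0.048, 0.264, -0.058]
moment [-0.002, 0.004, -0.029]
width 85.616
top [[0.02, 1.0, -0.03, 505.91], [-1.0, 0.02, 0.03, 18.11], [0.03, 0.02, 1.0, 877.51], [0.0, 0.0, 0.0, 1.0]] [-0.07146882  0.          0.          0.          0.        ] [[383.7, 0.0, 284.2], [0.0, 383.7, 205.5], [0.0, 0.0, 1.0]]
side [[-1.0, 0.04, -0.01, 516.85], [-0.04, -0.65, 0.76, 839.66], [0.02, 0.76, 0.65, 810.68], [0.0, 0.0, 0.0, 1.0]] [-0.03386492  0.          0.          0.          0.        ] [[455.2, 0.0, 279.4], [0.0, 455.2, 211.2], [0.0, 0.0, 1.0]]
wrist [[0.24, 0.92, 0.3, 215.19], [-0.97, 0.23, 0.07, -538.38], [-0.0, -0.3, 0.95, 373.4], [0.0, 0.0, 0.0, 1.0]] [0.00468756 0.         0.         0.         0.        ] [[291.7, 0.0, 277.8], [0.0, 291.7, 208.6], [0.0, 0.0, 1.0]]
```

View pics/top0.png

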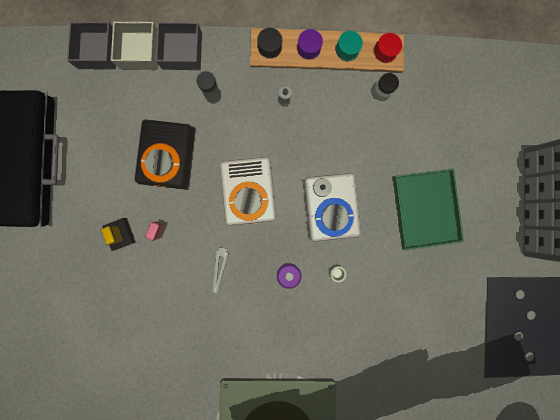

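View pics/side0.png

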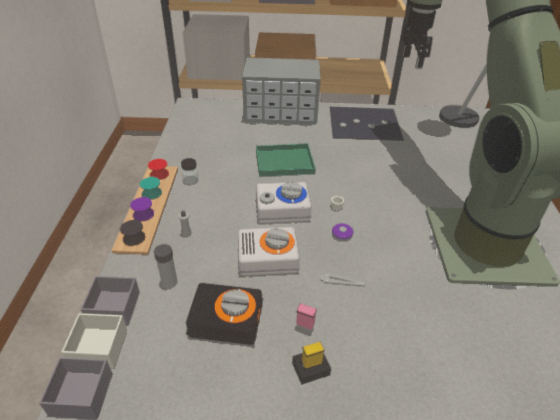

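View pics/wrist0.png

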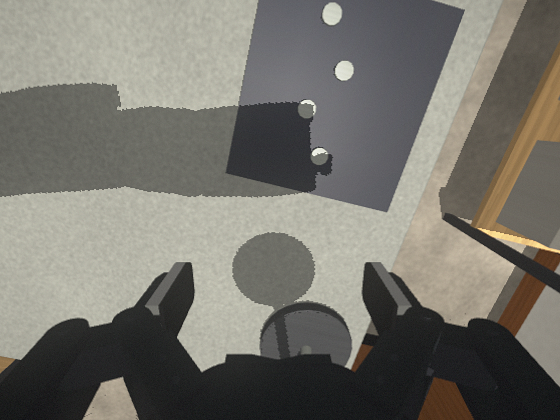

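```bash
python3 - <<'E'
from h import *
f=load('top0');c=f['color'][:,:,::-1]
a=cv2.resize(c[205:265,85:185],None,fx=7,fy=7,interpolation=cv2.INTER_CUBIC)[:, :]
b=cv2.resize(c[165:245,210:370],None,fx=5,fy=5,interpolation=cv2.INTER_CUBIC)
cv2.imwrite('pics/z1.png',a);cv2.imwrite('pics/z2.png',b)
hsv=cv2.cvtColor(c,cv2.COLOR_BGR2HSV)
def seg(n,lo,hi,roi):
    m=np.zeros(c.shape[:2],np.uint8);x0,y0,x1,y1=roi
    m[y0:y1,x0:x1]=cv2.inRange(hsv,lo,hi)[y0:y1,x0:x1]
    v,u=np.nonzero(m);w=world(f,u,v);print(n,len(u),(u.mean(),v.mean()),np.median(w,0).round(1),w.min(0).round(1),w.max(0).round(1));return m,w
m,w=seg('yellow',(20,120,60),(35,255,255),(90,205,140,260))
m,w=seg('blue',(100,130,60),(125,255,255),(300,170,370,250))
v,u=np.nonzero(m);w=world(f,u,v,70);(e)=cv2.fitEllipse(cv2.convexHull(w[:,:2].astype(np.float32)));print(e)
m,w=seg('green',(60,80,30),(90,255,255),(380,160,480,260))
v,u=np.nonzero(m);w=world(f,u,v,20);print(cv2.minAreaRect(w[:,:2].astype(np.float32)))
m,w=seg('orange',(5,150,60),(18,255,255),(210,160,290,240))
m,w=seg('pink',(160,60,60),(179,255,255),(140,210,170,250))
E
```

```text
yellow 287 (np.float64(111.41463414634147), np.float64(234.54703832752614)) [456.8 360.1  70.8] [436.1 349.2  -1.5] [475.5 406.5  77. ]
blue 540 (np.float64(332.6592592592593), np.float64(216.4111111111111)) [ 505.9 -107.8   58.2] [ 463.2 -153.1   54. ] [545.2  18.1 877.5]
((504.8304138183594, -111.64312744140625), (79.97331237792969, 80.97047424316406), 98.16287994384766)
green 4164 (np.float64(427.7648895292987), np.float64(208.98342939481267)) [ 526.  -341.3    4.5] [ 434.4 -417.5   -1. ] [619.4  18.1 877.5]
((526.60888671875, -336.48699951171875), (168.0126495361328, 145.75778198242188), 8.545218467712402)
orange 583 (np.float64(248.15780445969125), np.float64(200.8885077186964)) [535.2  70.3  58.2] [493.9  30.7  54.8] [575.4 111.9  73.5]
pink 240 (np.float64(154.37083333333334), np.float64(230.23333333333332)) [468.5 267.6  66.9] [449.9  18.1  24.9] [505.9 286.5 877.5]
```

View pics/z1.png

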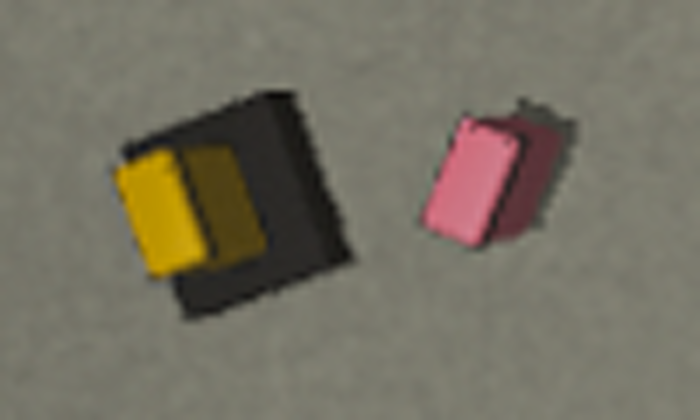

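View pics/z2.png

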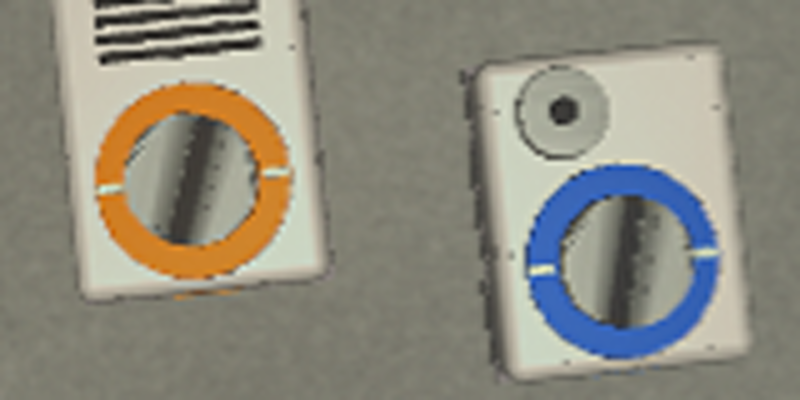

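```bash
python3 - <<'E'
from h import *
f=load('top0');c=f['color'][:,:,::-1]
hsv=cv2.cvtColor(c,cv2.COLOR_BGR2HSV)
def face(lo,hi,roi,zs):
    m=np.zeros(c.shape[:2],np.uint8);x0,y0,x1,y1=roi
    m[y0:y1,x0:x1]=cv2.inRange(hsv,lo,hi)[y0:y1,x0:x1]
    v,u=np.nonzero(m);d=world(f,u,v);print(len(u),'depth z pct',np.percentile(d[:,2],[10,50,90]).round(1))
    for z in zs:
        w=world(f,u,v,z);print(z,cv2.minAreaRect(w[:,:2].astype(np.float32)))
face((20,120,130),(35,255,255),(90,205,140,260),[74])
face((160,60,150),(179,255,255),(140,210,170,250),[68,74])
face((0,0,0),(179,110,58),(95,210,137,255),[12,24])
# side cam
f=load('side0');c=f['color'][:,:,::-1];hsv=cv2.cvtColor(c,cv2.COLOR_BGR2HSV)
m=cv2.inRange(hsv,(20,120,60),(35,255,255));m[:330]=0;m[390:]=0;m[:,:290]=0;m[:,340:]=0
v,u=np.nonzero(m);d=world(f,u,v);print('side',len(u),np.median(d,0).round(1))
cv2.imwrite('pics/z3.png',cv2.resize(c[290:390,270:350],None,fx=6,fy=6,interpolation=cv2.INTER_CUBIC))
# slot
f=load('top0')
def z2(x,y): return 210+x/5.-.4,165+y/5.-.4
for n,pts,z in [('slot',[(633,198),(619,325)],68),('marks',[(541,270),(705,253)],55)]:
    p=np.array([z2(*q) for q in pts]);w=world(f,p[:,0],p[:,1],z);dd=w[0]-w[1];print(n,w.round(1).tolist(),w.mean(0).round(1),np.degrees(np.arctan2(dd[1],dd[0])))
E
```

```text
137 depth z pct [71.9 73.9 75.6]
74 ((456.3954162597656, 364.17486572265625), (33.90085983276367, 18.19312286376953), 20.291580200195312)
139 depth z pct [66.2 68.  69.8]
68 ((467.6449279785156, 272.3363037109375), (18.117630004882812, 34.36576843261719), 69.42727661132812)
74 ((467.9285583496094, 270.4520263671875), (17.983335494995117, 34.111087799072266), 69.42744445800781)
418 depth z pct [11.3 23.6 25.6]
12 ((456.5547180175781, 364.768798828125), (60.85813522338867, 57.94738006591797), 21.64633560180664)
24 ((457.2389831542969, 359.9625549316406), (60.014347076416016, 57.14396667480469), 21.646381378173828)
side 418 [457.3 373.1  63.4]
slot [[531.3, -116.3, 68.0], [477.3, -111.2, 68.0]] [ 504.3 -113.8   68. ] -5.35335358791272
marks [[499.9, -79.1, 55.0], [508.6, -150.2, 55.0]] [ 504.3 -114.7   55. ] 96.96994945994422
```

View pics/z3.png

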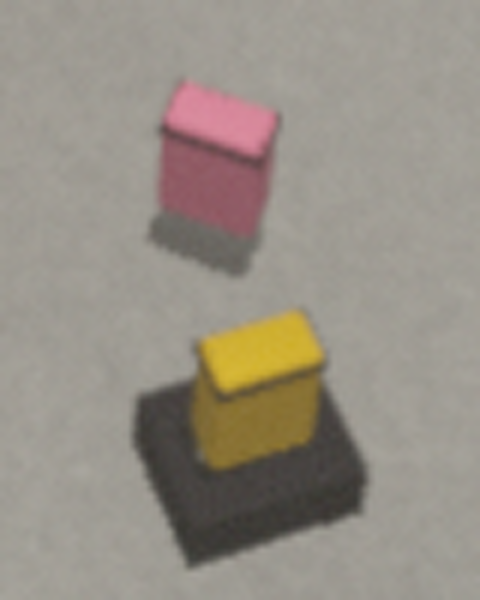

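```bash
cat >> h.py <<'E'
def yaw(R): return np.degrees(np.arctan2(R[1,0],R[0,0]))
def Ry(a):
    return cv2.Rodrigues(np.array([0,np.radians(a),0.]))[0]
def plan(targets,w,q=0.05,start=None):
    """targets: rows of x,y,z,yaw(deg, unwrapped rel. to start yaw). prints calls of 10"""
    s=robot.observe();p=np.array(s['position'],float);R=np.array(s['tool_rot'],float)
    if start is not None: p,R=start
    y=yaw(R);out=[]
    ws=np.broadcast_to(w,(len(targets),))
    for t,wi in zip(targets,ws):
        sh=np.round(R.T@(np.array(t[:3])-p)/25/q)*q; tu=np.round(-(t[3]-y)/5/q)*q
        if abs(sh).max()>1.001 or abs(tu)>1.001: print('CLIP',sh,tu)
        sh=np.clip(sh,-1,1);tu=np.clip(tu,-1,1)
        p=p+R@(sh*25);R=R@Ry(tu*5);y-=5*tu
        out.append([wi]+(sh+0.).round(2).tolist()+[round(tu+0.,2)])
    for i in range(0,len(out),10):
        print(', '.join('%g'%(v+0.) for r in out[i:i+10] for v in r)); 
    print('end',p.round(1),round(y,1)); return p,R
def lin(a,b,n): return [np.array(a)+(np.array(b)-np.array(a))*(i+1)/n for i in range(n)]
def smooth(n): 
    t=(np.arange(n)+1)/n; return t
def st():
    s=robot.observe();print(round(s['time_s'],2),np.round(s['position'],1),'yaw',round(yaw(np.array(s['tool_rot'])),1),'F',np.round(s['ft_force'],1),'M',np.round(s['moment'],2),'w',round(s['width'],1),'q',np.round(s['qpos'],1));return s
E
python3 - <<'E'
from h import *
st()
N=42;T=[]
for i in range(1,N+1):
    t=i/N; az=np.radians(-76+114.6*t); r=(575*(1-t)+583*t)-110*np.sin(np.pi*t)
    T.append([r*np.cos(az),r*np.sin(az),231-20*t,-76+186.5*t])
np.save('arc.npy',T)
plan(T,60)
E
```

```text
0.15 [ 138.7 -557.8  231. ] yaw -76.0 F [-0.  -0.1 -0.3] M [-0.01  0.02  0.01] w 85.8 q [73.6 40.5 -1.6 85.1  1.3 54.5 -4.3]
CLIP [-0.35  0.    1.1 ] -0.9
CLIP [-0.3   0.05  1.15] -0.9
CLIP [-0.25  0.    1.25] -0.8500000000000001
CLIP [-0.25  0.05  1.3 ] -0.9
CLIP [-0.15 -0.    1.35] -0.9
CLIP [-0.15  0.    1.4 ] -0.9
CLIP [-0.1   0.05  1.4 ] -0.8500000000000001
CLIP [-0.05  0.    1.45] -0.9
CLIP [-0.    0.    1.45] -0.9
CLIP [0.   0.05 1.45] -0.9
CLIP [0.1 0.  1.4] -0.9
CLIP [0.1  0.05 1.35] -0.8500000000000001
CLIP [0.15 0.   1.3 ] -0.9
CLIP [0.2 0.  1.2] -0.9
CLIP [0.25 0.05 1.1 ] -0.9
CLIP [1.05 0.   0.25] -0.8500000000000001
CLIP [1.15 0.05 0.2 ] -0.9
CLIP [1.2  0.   0.15] -0.9
CLIP [1.35 0.05 0.15] -0.9
CLIP [1.45 0.   0.1 ] -0.8500000000000001
CLIP [1.6  0.   0.05] -0.9
60, -0.35, 0, 1, -0.9, 60, -0.3, 0.05, 1, -0.9, 60, -0.25, 0, 1, -0.85, 60, -0.25, 0.05, 1, -0.9, 60, -0.15, 0, 1, -0.9, 60, -0.15, 0, 1, -0.9, 60, -0.1, 0.05, 1, -0.85, 60, -0.05, 0, 1, -0.9, 60, 0, 0, 1, -0.9, 60, 0, 0.05, 1, -0.9
60, 0.1, 0, 1, -0.9, 60, 0.1, 0.05, 1, -0.85, 60, 0.15, 0, 1, -0.9, 60, 0.2, 0, 1, -0.9, 60, 0.25, 0.05, 1, -0.9, 60, 0.3, 0, 1, -0.85, 60, 0.3, 0.05, 0.85, -0.9, 60, 0.35, 0, 0.85, -0.9, 60, 0.35, 0, 0.8, -0.9, 60, 0.45, 0.05, 0.8, -0.85
60, 0.5, 0, 0.75, -0.9, 60, 0.5, 0.05, 0.7, -0.9, 60, 0.6, 0, 0.7, -0.9, 60, 0.6, 0, 0.65, -0.85, 60, 0.65, 0.05, 0.65, -0.9, 60, 0.65, 0, 0.6, -0.9, 60, 0.75, 0.05, 0.55, -0.9, 60, 0.75, 0, 0.55, -0.85, 60, 0.8, 0, 0.5, -0.9, 60, 0.85, 0.05, 0.5, -0.9
60, 0.85, 0, 0.45, -0.9, 60, 0.9, 0, 0.4, -0.9, 60, 0.95, 0.05, 0.35, -0.85, 60, 0.95, 0, 0.35, -0.9, 60, 1, 0.05, 0.3, -0.9, 60, 1, 0, 0.25, -0.9, 60, 1, 0, 0.25, -0.85, 60, 1, 0.05, 0.2, -0.9, 60, 1, 0, 0.15, -0.9, 60, 1, 0.05, 0.15, -0.9
60, 1, 0, 0.1, -0.85, 60, 1, 0, 0.05, -0.9
end [459.6 349.  211.6] 110.5
```

{"method": "arm_command", "body": {"series": [60, -0.35, 0, 1, -0.9, 60, -0.3, 0.05, 1, -0.9, 60, -0.25, 0, 1, -0.85, 60, -0.25, 0.05, 1, -0.9, 60, -0.15, 0, 1, -0.9, 60, -0.15, 0, 1, -0.9, 60, -0.1, 0.05, 1, -0.85, 60, -0.05, 0, 1, -0.9, 60, 0, 0, 1, -0.9, 60, 0, 0.05, 1, -0.9]}}

```text
time_s: 1.4
position: [325.6, -384.5, 226.3]
tool_rot: [[0.855, 0.0, 0.518], [-0.518, -0.0, 0.855], [0.0, -1.0, 0.0]]
ft_force: [0.1, -0.1, -0.0]
width: 60.0
```

```bash
python3 -c "
from h import *
st()"
```

```text
1.4 [ 325.6 -384.5  226.3] yaw -31.2 F [ 0.1 -0.1 -0. ] M [-0.    0.04  0.02] w 60.0 q [ 53.5  35.1 -12.9  99.9  10.3  46.1   4.4]
```

{"method": "arm_command", "body": {"series": [60, 0.1, 0, 1, -0.9, 60, 0.1, 0.05, 1, -0.85, 60, 0.15, 0, 1, -0.9, 60, 0.2, 0, 1, -0.9, 60, 0.25, 0.05, 1, -0.9, 60, 0.3, 0, 1, -0.85, 60, 0.3, 0.05, 0.85, -0.9, 60, 0.35, 0, 0.85, -0.9, 60, 0.35, 0, 0.8, -0.9, 60, 0.45, 0.05, 0.8, -0.85]}}

```text
time_s: 2.65
position: [436.7, -169.8, 221.3]
tool_rot: [[0.974, 0.0, -0.225], [0.225, -0.0, 0.974], [0.0, -1.0, -0.0]]
ft_force: [0.7, 0.1, 0.9]
width: 60.0
```

{"method": "arm_command", "body": {"series": [60, 0.5, 0, 0.75, -0.9, 60, 0.5, 0.05, 0.7, -0.9, 60, 0.6, 0, 0.7, -0.9, 60, 0.6, 0, 0.65, -0.85, 60, 0.65, 0.05, 0.65, -0.9, 60, 0.65, 0, 0.6, -0.9, 60, 0.75, 0.05, 0.55, -0.9, 60, 0.75, 0, 0.55, -0.85, 60, 0.8, 0, 0.5, -0.9, 60, 0.85, 0.05, 0.5, -0.9]}}

```text
time_s: 3.9
position: [492.1, 51.9, 216.4]
tool_rot: [[0.537, 0.0, -0.843], [0.843, 0.0, 0.537], [0.0, -1.0, -0.0]]
ft_force: [0.0, -0.5, 0.9]
width: 59.9
```

```bash
python3 - <<'E'
from h import *
s=st()
y=yaw(np.array(s['tool_rot']))
plan(lin([*s['position'],y],[456.4,364.2,190,110.5],13),60)
E
```

```text
3.9 [492.1  51.9 216.4] yaw 57.5 F [ 0.  -0.5  0.9] M [-0.   -0.04  0.02] w 59.9 q [  9.6  37.9 -34.6 102.1  27.7  48.7  19.4]
60, 0.75, 0.1, 0.6, -0.8, 60, 0.8, 0.05, 0.55, -0.85, 60, 0.85, 0.1, 0.5, -0.8, 60, 0.85, 0.05, 0.45, -0.8, 60, 0.9, 0.1, 0.35, -0.85, 60, 0.9, 0.1, 0.35, -0.8, 60, 0.95, 0.05, 0.2, -0.8, 60, 0.95, 0.1, 0.2, -0.8, 60, 0.95, 0.1, 0.1, -0.85, 60, 0.95, 0.05, 0.05, -0.8
60, 1, 0.1, -0.05, -0.8, 60, 0.95, 0.05, -0.05, -0.85, 60, 0.95, 0.1, -0.2, -0.8
end [456.6 364.3 190.1] 110.5
```

{"method": "arm_command", "body": {"series": [60, 0.75, 0.1, 0.6, -0.8, 60, 0.8, 0.05, 0.55, -0.85, 60, 0.85, 0.1, 0.5, -0.8, 60, 0.85, 0.05, 0.45, -0.8, 60, 0.9, 0.1, 0.35, -0.85, 60, 0.9, 0.1, 0.35, -0.8, 60, 0.95, 0.05, 0.2, -0.8, 60, 0.95, 0.1, 0.2, -0.8, 60, 0.95, 0.1, 0.1, -0.85, 60, 0.95, 0.05, 0.05, -0.8]}}

```text
time_s: 5.15
position: [465.3, 291.9, 196.2]
tool_rot: [[-0.143, -0.0, -0.99], [0.99, 0.0, -0.143], [0.0, -1.0, 0.0]]
ft_force: [-0.9, 0.2, -0.6]
width: 60.0
```

{"method": "arm_command", "body": {"series": [60, 1, 0.1, -0.05, -0.8, 60, 0.95, 0.05, -0.05, -0.85, 60, 0.95, 0.1, -0.2, -0.8, 60, 0, 0, 0, 0]}}

```text
time_s: 5.65
position: [456.8, 365.0, 189.8]
tool_rot: [[-0.35, -0.001, -0.937], [0.937, 0.001, -0.35], [0.001, -1.0, 0.001]]
ft_force: [-0.1, 0.0, -0.4]
width: 60.1
```

```bash
python3 - <<'E'
from h import *
s=st()
f=grab('wrist','wrist1');c=f['color'][:,:,::-1]
hsv=cv2.cvtColor(c,cv2.COLOR_BGR2HSV)
m=cv2.inRange(hsv,(20,120,60),(35,255,255))
v,u=np.nonzero(m);d=world(f,u,v);k=(d[:,2]>70)&(d[:,2]<80);print(len(u),u.mean(),v.mean(),k.sum(),np.percentile(d[:,2],[10,50,90]))
w=world(f,u[k],v[k],74);print(cv2.minAreaRect(w[:,:2].astype(np.float32)),w.mean(0))
E
```

```text
5.65 [456.8 365.  189.8] yaw 110.5 F [-0.1  0.  -0.4] M [ 0.02 -0.    0.01] w 60.1 q [-20.8  49.5 -44.9  85.4  37.8  60.9  36.1]
961 278.4630593132154 198.88657648283038 788 [49.74674143 73.43992797 74.5088516 ]
((456.9376220703125, 366.1539001464844), (34.89497375488281, 20.104843139648438), 21.150209426879883) [456.54485172 366.33744327  74.        ]
```

View pics/wrist1.png

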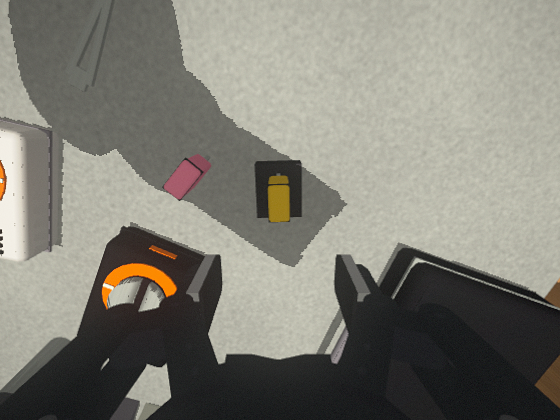

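{"method": "arm_command", "body": {"series": [50, 0, 0.9, 0, -0.1, 50, 0, 0.9, 0, 0, 50, 0, 0.9, 0, 0, 50, 0, 0.9, 0, 0, 50, 0, 0.9, 0, 0, 50, 0.05, 0.9, 0, 0, 50, 0, 0.6, 0, 0, 50, 0, 0.3, 0, 0, 50, 0, 0, 0, 0], "squeeze": 60}}

```text
time_s: 6.82
position: [457.6, 364.2, 32.7]
tool_rot: [[-0.354, -0.0, -0.935], [0.935, 0.0, -0.354], [0.0, -1.0, 0.0]]
ft_force: [-0.0, -0.2, 0.8]
width: 49.4
```

```bash
python3 - <<'E'
from h import *
st();grab('side','side2');f=grab('wrist','wrist2')
E
```

```text
6.83 [457.6 364.2  32.7] yaw 110.7 F [-0.  -0.2  0.8] M [0.02 0.01 0.05] w 49.4 q [-24.   61.5 -36.8  92.   49.3  44.   27.1]
```

View pics/side2.png

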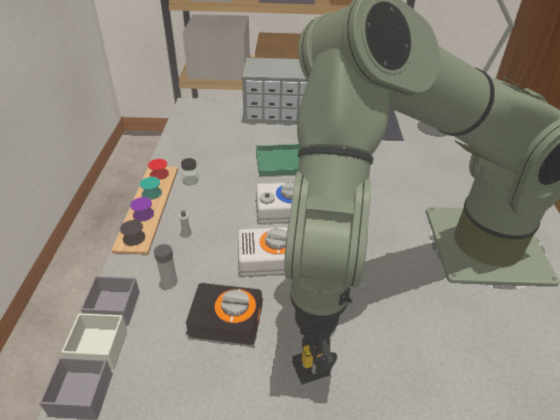

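View pics/wrist2.png

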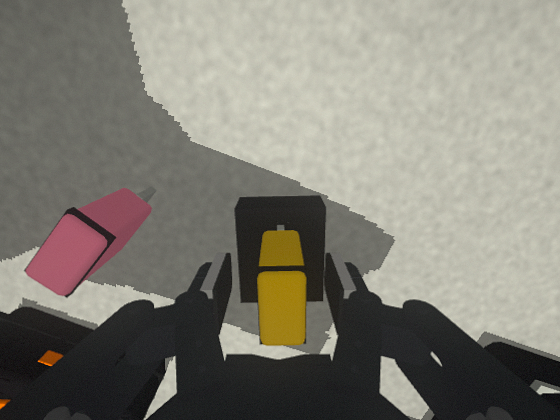

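{"method": "arm_command", "body": {"series": [35, 0.05, 0, 0, 0, 15, 0, 0, 0, 0, 15, 0, 0, 0, 0, 15, 0, 0, 0, 0, 15, 0, 0, 0, 0, 15, 0, 0, 0, 0], "squeeze": 60}}

```text
time_s: 7.68
position: [457.2, 365.7, 33.1]
tool_rot: [[-0.354, 0.0, -0.935], [0.935, 0.001, -0.354], [0.0, -1.0, -0.001]]
ft_force: [-1.1, -0.1, 6.1]
width: 19.4
```

```bash
python3 - <<'E'
from h import *
st()
E
```

```text
7.67 [457.2 365.7  33.1] yaw 110.7 F [-1.1 -0.1  6.1] M [-0.04  0.21  0.05] w 19.4 q [-24.2  61.5 -36.9  91.9  49.3  44.1  27. ]
```

Gripped (19.4 mm). Lift.

{"method": "arm_command", "body": {"series": [15, 0, -0.3, 0, 0, 15, 0, -0.5, 0, 0, 15, 0, -0.8, 0, 0, 15, 0, -1, 0, 0, 15, 0, -1, 0, 0, 15, 0, -1, 0, 0, 15, 0, -0.8, 0, 0, 15, 0, 0, 0, 0]}}

```text
time_s: 8.68
position: [457.4, 365.8, 169.7]
tool_rot: [[-0.354, 0.002, -0.935], [0.935, 0.002, -0.354], [0.001, -1.0, -0.002]]
ft_force: [-0.7, 0.9, -0.9]
width: 19.3
```

```bash
python3 - <<'E'
from h import *
st();f=grab('wrist','wrist3');g=grab('side','side3')
E
```

```text
8.68 [457.4 365.8 169.7] yaw 110.7 F [-0.7  0.9 -0.9] M [-0.05  0.01 -0.01] w 19.3 q [-21.2  50.9 -44.   86.8  39.3  58.4  35.1]
```

View pics/wrist3.png

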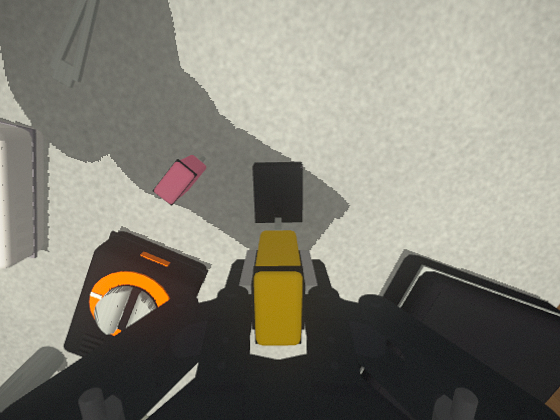

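View pics/side3.png

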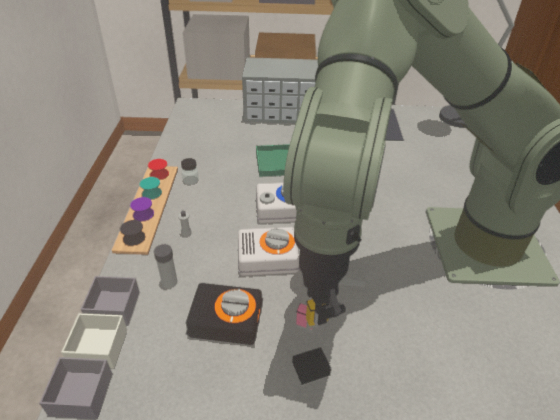

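```bash
python3 - <<'E'
from h import *
f=load('wrist3');c=f['color'][:,:,::-1]
hsv=cv2.cvtColor(c,cv2.COLOR_BGR2HSV)
m=cv2.inRange(hsv,(20,120,60),(35,255,255))
v,u=np.nonzero(m);d=world(f,u,v);
k=(v>272)
print(np.percentile(d[k,2],[10,50,90]))
for z in (211,207):
  w=world(f,u[k],v[k],z);print(cv2.minAreaRect(w[:,:2].astype(np.float32)))
s=st()
plan(lin([*s['position'],110.7],[504.3,-114,140,84.7],21),15)
E
```

```text
[209.06090445 210.30765074 211.10786337]
((456.5426025390625, 366.01605224609375), (34.82536315917969, 19.72594451904297), 20.809907913208008)
((459.3684997558594, 367.0945129394531), (36.203819274902344, 20.50676155090332), 20.80989646911621)
8.78 [457.1 365.2 167.7] yaw 110.7 F [ 0.5 -0.3 -0.6] M [-0.04 -0.03  0.01] w 19.0 q [-21.2  51.  -44.   86.9  39.3  58.4  35. ]
15, -0.9, 0.05, 0.25, 0.25, 15, -0.9, 0.05, 0.2, 0.25, 15, -0.85, 0.05, 0.2, 0.25, 15, -0.9, 0.05, 0.2, 0.25, 15, -0.9, 0.05, 0.15, 0.25, 15, -0.95, 0.05, 0.15, 0.25, 15, -0.9, 0.05, 0.1, 0.25, 15, -0.9, 0.05, 0.1, 0.25, 15, -0.9, 0.1, 0.1, 0.25, 15, -0.95, 0.05, 0.05, 0.25
15, -0.9, 0.05, 0.05, 0.25, 15, -0.9, 0.05, 0, 0.2, 15, -0.95, 0.05, 0, 0.25, 15, -0.9, 0.05, 0, 0.25, 15, -0.9, 0.05, -0.05, 0.25, 15, -0.95, 0.05, -0.05, 0.25, 15, -0.9, 0.05, -0.05, 0.25, 15, -0.9, 0.05, -0.1, 0.25, 15, -0.9, 0.05, -0.1, 0.25, 15, -0.95, 0.05, -0.15, 0.25
15, -0.9, 0.05, -0.15, 0.25
end [ 504.2 -114.5  140.3] 84.7
```

{"method": "arm_command", "body": {"series": [15, -0.9, 0.05, 0.25, 0.25, 15, -0.9, 0.05, 0.2, 0.25, 15, -0.85, 0.05, 0.2, 0.25, 15, -0.9, 0.05, 0.2, 0.25, 15, -0.9, 0.05, 0.15, 0.25, 15, -0.95, 0.05, 0.15, 0.25, 15, -0.9, 0.05, 0.1, 0.25, 15, -0.9, 0.05, 0.1, 0.25, 15, -0.9, 0.1, 0.1, 0.25, 15, -0.95, 0.05, 0.05, 0.25]}}

```text
time_s: 10.02
position: [479.5, 135.9, 153.3]
tool_rot: [[-0.143, -0.001, -0.99], [0.99, -0.0, -0.143], [0.0, -1.0, 0.001]]
ft_force: [0.3, -0.3, -0.5]
width: 19.3
```

{"method": "arm_command", "body": {"series": [15, -0.9, 0.05, 0.05, 0.25, 15, -0.9, 0.05, 0, 0.2, 15, -0.95, 0.05, 0, 0.25, 15, -0.9, 0.05, 0, 0.25, 15, -0.9, 0.05, -0.05, 0.25, 15, -0.95, 0.05, -0.05, 0.25, 15, -0.9, 0.05, -0.05, 0.25, 15, -0.9, 0.05, -0.1, 0.25, 15, -0.9, 0.05, -0.1, 0.25, 15, -0.95, 0.05, -0.15, 0.25]}}

```text
time_s: 11.28
position: [501.8, -92.2, 140.8]
tool_rot: [[0.071, -0.001, -0.997], [0.997, 0.0, 0.071], [0.0, -1.0, 0.001]]
ft_force: [0.3, -0.6, -0.3]
width: 19.4
```

{"method": "arm_command", "body": {"series": [15, -0.9, 0.05, -0.15, 0.25, 15, 0, 0, 0, 0, 15, 0, 0, 0, 0]}}

```text
time_s: 11.65
position: [504.1, -113.6, 139.8]
tool_rot: [[0.091, -0.0, -0.996], [0.996, 0.001, 0.091], [0.001, -1.0, 0.001]]
ft_force: [0.7, 0.9, -0.9]
width: 19.3
```

```bash
python3 - <<'E'
from h import *
st();f=grab('wrist','wrist4');g=grab('side','side4')
cv2.imwrite('pics/z4.png',cv2.resize(g['color'][150:250,230:350,::-1],None,fx=6,fy=6,interpolation=cv2.INTER_CUBIC))
E
```

```text
11.65 [ 504.1 -113.6  139.8] yaw 84.8 F [ 0.7  0.9 -0.9] M [ 0.03 -0.    0.02] w 19.3 q [ 30.2  47.8 -40.  102.9  42.   45.4  53.2]
```

View pics/wrist4.png

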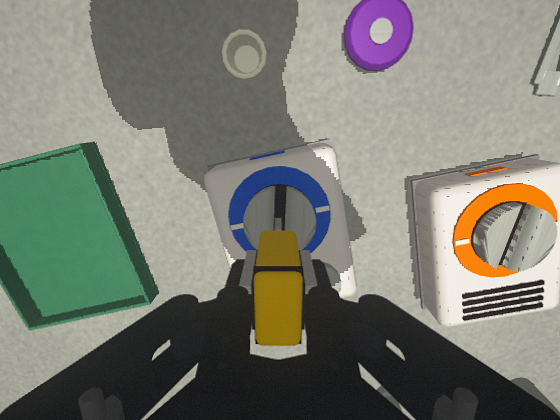

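View pics/z4.png

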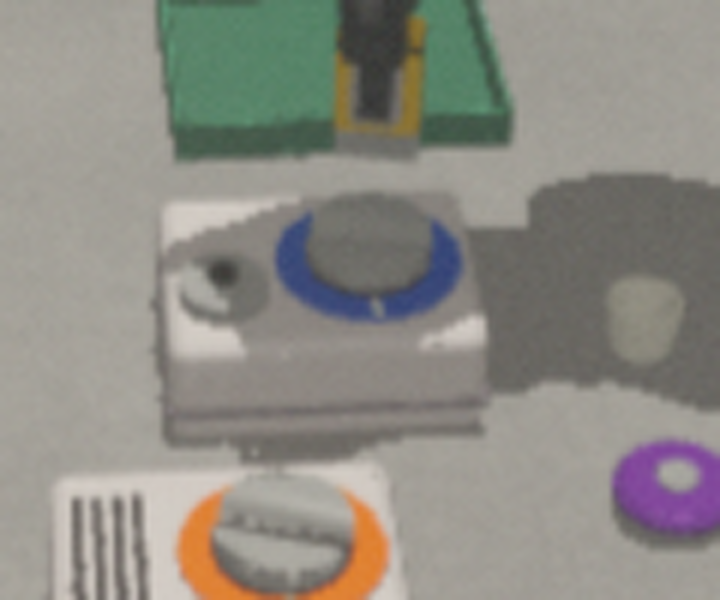

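```bash
python3 - <<'E'
from h import *
f=load('wrist4');c=f['color'][:,:,::-1]
hsv=cv2.cvtColor(c,cv2.COLOR_BGR2HSV)
m=cv2.inRange(hsv,(100,130,50),(125,255,255));m[:162]=0
v,u=np.nonzero(m);d=world(f,u,v);print(np.percentile(d[:,2],[10,50,90]))
w=world(f,u,v,57).astype(np.float32)
# outer boundary upper half only: use hull points in visible part
h=cv2.convexHull(w[:,:2])[:,0]
from scipy.optimize import least_squares
r=least_squares(lambda p:np.hypot(h[:,0]-p[0],h[:,1]-p[1])-p[2],[504,-114,40],loss='soft_l1')
print(r.x,np.abs(r.fun).max())
p=world(f,[237,324],[216,210],57);print(p,p.mean(0))
cv2.imwrite('pics/z5.png',cv2.resize(c[160:260,215:345],None,fx=6,fy=6,interpolation=cv2.INTER_CUBIC))
E
```

```text
[57.02007451 57.86457773 58.6986622 ]Traceback (most recent call last):
  File "<stdin>", line 8, in <module>
cv2.error: OpenCV(4.12.0) /io/opencv/modules/imgproc/src/convhull.cpp:143: error: (-215:Assertion failed) total >= 0 && (depth == CV_32F || depth == CV_32S) in function 'convexHull'
```

```bash
python3 - <<'E'
from h import *
f=load('wrist4');c=f['color'][:,:,::-1]
hsv=cv2.cvtColor(c,cv2.COLOR_BGR2HSV)
m=cv2.inRange(hsv,(100,130,50),(125,255,255));m[:162]=0
v,u=np.nonzero(m)
w=world(f,u,v,57.5)
h=cv2.convexHull(np.ascontiguousarray(w[:,:2],dtype=np.float32))[:,0]
from scipy.optimize import least_squares
r=least_squares(lambda p:np.hypot(h[:,0]-p[0],h[:,1]-p[1])-p[2],[504,-114,40],loss='soft_l1')
print(r.x,np.abs(r.fun).max())
p=world(f,[237,324],[216,210],57.5);print(p,p.mean(0))
cv2.imwrite('pics/z5.png',cv2.resize(c[160:260,215:345],None,fx=6,fy=6,interpolation=cv2.INTER_CUBIC))
E
```

```text
[ 505.72638502 -111.68064955   41.13202307] 0.5307067729766999
[[ 502.01713111 -145.7682439    57.5       ]
 [ 503.36220655  -74.88229984   57.5       ]] [ 502.68966883 -110.32527187   57.5       ]
```

View pics/z5.png

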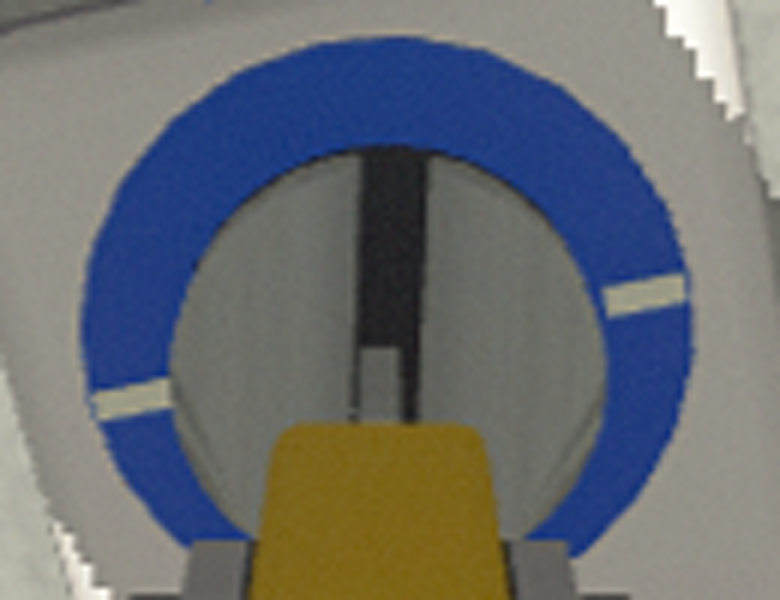

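```bash
python3 - <<'E'
from h import *
f=load('wrist4')
z=lambda x,y:(215+x/6-.42,160+y/6-.42)
def pr(n,pts,h):
    p=np.array([z(*q) for q in pts]);w=world(f,p[:,0],p[:,1],h);d=w[0]-w[1];print(n,w.round(1).tolist(),w.mean(0).round(1),np.degrees(np.arctan2(d[1],d[0])).round(1))
pr('marks',[(132,400),(645,296)],57.5)
pr('slotfloor',[(396,165),(389,330)],61)
pr('slot edgesL',[(363,165),(357,330)],66)
pr('slot edgesR',[(429,165),(420,330)],66)
pr('blade end',[(361,347),(399,347)],139.8-27)
p=np.array([z(380,347)]);print('blade', world(f,p[:,0],p[:,1],139.8-27))
t=load('top0');c=t['color'][:,:,::-1];hsv=cv2.cvtColor(c,cv2.COLOR_BGR2HSV)
m=cv2.inRange(hsv,(100,130,60),(125,255,255));m[:170]=0;m[250:]=0;m[:,:300]=0;m[:,370:]=0
v,u=np.nonzero(m);w=world(t,u,v,57.5)
print(cv2.fitEllipse(cv2.convexHull(np.ascontiguousarray(w[:,:2],dtype=np.float32))))
E
```

```text
marks [[510.9, -147.3, 57.5], [502.3, -76.4, 57.5]] [ 506.6 -111.8   57.5] -83.1
slotfloor [[480.3, -108.2, 61.0], [502.8, -111.1, 61.0]] [ 491.6 -109.7   61. ] 172.6
slot edgesL [[478.8, -112.3, 66.0], [500.7, -115.2, 66.0]] [ 489.7 -113.8   66. ] 172.6
slot edgesR [[479.5, -104.0, 66.0], [501.4, -107.0, 66.0]] [ 490.5 -105.5   66. ] 172.2
blade end [[486.7, -112.9, 112.8], [487.1, -109.0, 112.8]] [ 486.9 -111.   112.8] -95.2
blade [[ 486.91003588 -110.98716849  112.8       ]]
((504.8136901855469, -113.65169525146484), (81.21127319335938, 82.22386932373047), 98.16287231445312)
```

{"method": "arm_command", "body": {"series": [15, 0.06, 0.4, -0.03, 0.2, 15, 0, 0.4, 0, 0.2, 15, 0, 0.4, 0, 0, 15, 0, 0.2, 0, 0, 15, 0, 0.2, 0, 0]}}

```text
time_s: 12.38
position: [505.2, -112.8, 99.7]
tool_rot: [[0.127, -0.0, -0.992], [0.992, 0.0, 0.127], [0.0, -1.0, 0.0]]
ft_force: [-0.0, -0.0, -0.1]
width: 18.9
```

```bash
python3 - <<'E'
from h import *
st();f=grab('wrist','wrist5')
cv2.imwrite('pics/z6.png',cv2.resize(f['color'][140:260,200:360,::-1],None,fx=5,fy=5,interpolation=cv2.INTER_CUBIC))
E
```

```text
12.38 [ 505.2 -112.8   99.7] yaw 82.7 F [-0.  -0.  -0.1] M [-0.04 -0.04 -0.04] w 18.9 q [ 28.1  51.  -36.3 104.6  45.6  40.1  48.1]
```

View pics/z6.png

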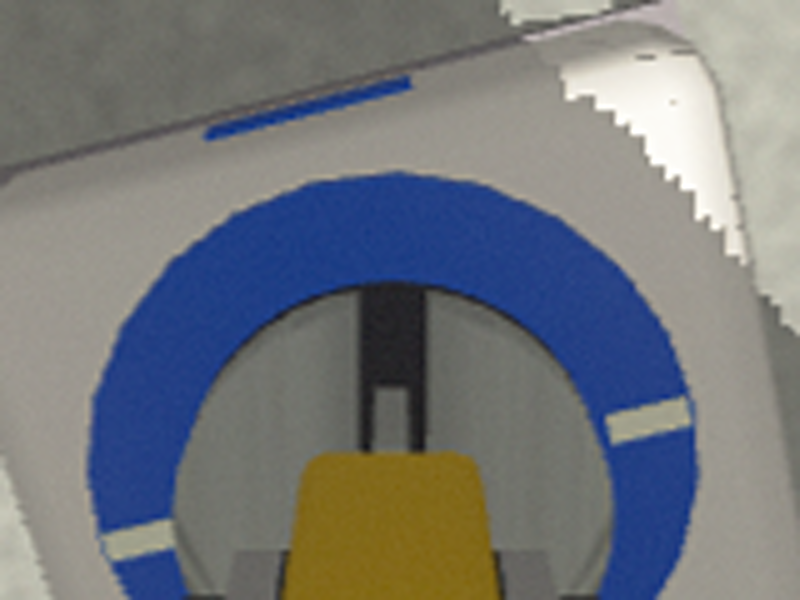

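{"method": "arm_command", "body": {"series": [15, 0, 0.1, 0, 0, 15, 0, 0.1, 0, 0, 15, 0, 0.1, 0, 0, 15, 0, 0.08, 0, 0, 15, 0, 0, 0, 0, 15, 0, 0, 0, 0]}}

```text
time_s: 13.18
position: [505.2, -112.9, 90.6]
tool_rot: [[0.127, 0.0, -0.992], [0.992, 0.0, 0.127], [0.0, -1.0, -0.0]]
ft_force: [-0.1, 0.2, -0.5]
width: 19.2
```

```bash
python3 - <<'E'
from h import *
st()
E
```

```text
13.18 [ 505.2 -112.9   90.6] yaw 82.7 F [-0.1  0.2 -0.5] M [-0.04 -0.05 -0.06] w 19.2 q [ 27.7  51.8 -35.5 104.9  46.5  38.9  47.3]
```

{"method": "arm_command", "body": {"series": [15, 0, 0, 0, 0.8, 15, 0, 0, 0, 0.8, 15, 0, 0, 0, 0.8, 15, 0, 0, 0, 0.8, 15, 0, 0, 0, 0.8, 15, 0, 0, 0, 0.8, 15, 0, 0, 0, 0.8, 15, 0, 0, 0, 0.8]}}

```text
time_s: 14.18
position: [505.3, -112.7, 90.7]
tool_rot: [[0.635, 0.0, -0.773], [0.773, 0.0, 0.635], [0.0, -1.0, -0.0]]
ft_force: [0.5, 1.1, -1.1]
width: 19.2
```

```bash
python3 - <<'E'
from h import *
st()
E
```

```text
14.18 [ 505.3 -112.7   90.7] yaw 50.6 F [ 0.5  1.1 -1.1] M [ 0.27 -0.08  0.02] w 19.2 q [ 23.4  50.1 -26.9 105.1  38.2  34.1  22.9]
```

Smooth, low force. Remaining about 51°.

{"method": "arm_command", "body": {"series": [15, 0, 0, 0, 0.8, 15, 0, 0, 0, 0.8, 15, 0, 0, 0, 0.8, 15, 0, 0, 0, 0.8, 15, 0, 0, 0, 0.8, 15, 0, 0, 0, 0.8, 15, 0, 0, 0, 0.8, 15, 0, 0, 0, 0.8, 15, 0, 0, 0, 0.8, 15, 0, 0, 0, 0.8]}}

```text
time_s: 15.42
position: [505.3, -112.6, 90.7]
tool_rot: [[0.983, 0.0, -0.184], [0.184, 0.0, 0.983], [0.001, -1.0, 0.0]]
ft_force: [0.6, 0.6, -1.0]
width: 19.8
```

{"method": "arm_command", "body": {"series": [15, 0, 0, 0, 0.6, 15, 0, 0, 0, 0.6, 15, 0, 0, 0, 0.6, 15, 0, 0, 0, 0.4, 15, 0, 0, 0, 0]}}

```text
time_s: 16.05
position: [505.3, -112.8, 90.6]
tool_rot: [[1.0, 0.0, 0.005], [-0.005, 0.0, 1.0], [0.0, -1.0, 0.0]]
ft_force: [1.5, 1.1, 0.1]
width: 19.5
```

```bash
python3 - <<'E'
from h import *
st();f=grab('wrist','wrist6');g=grab('side','side6')
cv2.imwrite('pics/z7.png',cv2.resize(f['color'][140:290,200:360,::-1],None,fx=4,fy=4,interpolation=cv2.INTER_CUBIC))
cv2.imwrite('pics/z8.png',cv2.resize(g['color'][150:250,230:350,::-1],None,fx=6,fy=6,interpolation=cv2.INTER_CUBIC))
E
```

```text
16.05 [ 505.3 -112.8   90.6] yaw -0.3 F [1.5 1.1 0.1] M [ 0.43 -0.5   0.05] w 19.5 q [ 16.3  48.5 -13.4 105.3  21.2  28.6 -11.8]
```

View pics/wrist6.png

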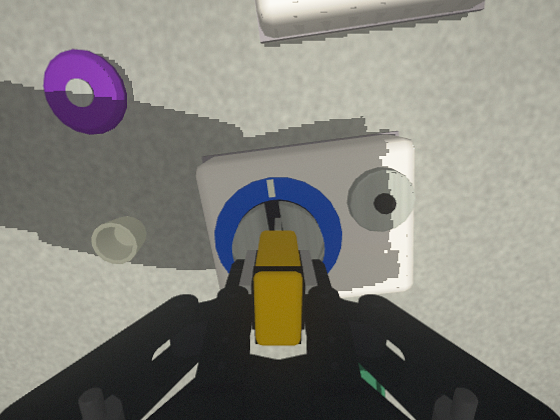

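View pics/z8.png

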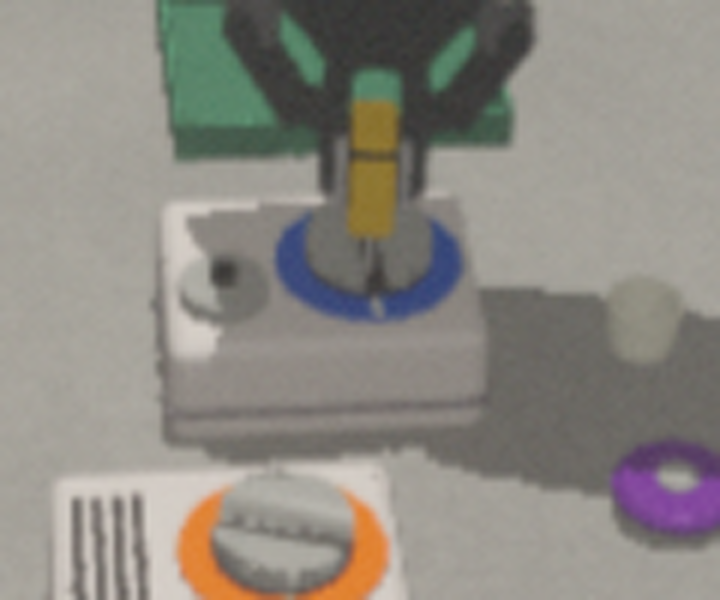

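{"method": "arm_command", "body": {"series": [15, 0, 0, 0, -0.6, 15, 0, -0.4, 0, 0, 15, 0, -0.6, 0, 0, 15, 0, -0.9, 0, 0, 15, 0, -0.7, 0, 0, 15, 0, 0, 0, 0]}}

```text
time_s: 16.9
position: [505.6, -113.1, 157.3]
tool_rot: [[0.999, 0.002, -0.047], [0.047, -0.0, 0.999], [0.002, -1.0, -0.001]]
ft_force: [-0.4, -0.0, -0.1]
width: 19.6
```

```bash
python3 - <<'E'
from h import *
st();f=grab('wrist','wrist7');g=grab('side','side7')
cv2.imwrite('pics/z9.png',np.hstack([cv2.resize(f['color'][130:270,200:340,::-1],(560,560),interpolation=cv2.INTER_CUBIC)]))
cv2.imwrite('pics/z10.png',cv2.resize(g['color'][150:250,230:350,::-1],None,fx=6,fy=6,interpolation=cv2.INTER_CUBIC))
E
```

```text
16.9 [ 505.6 -113.1  157.3] yaw 2.7 F [-0.4 -0.  -0.1] M [0.05 0.04 0.  ] w 19.6 q [ 18.8  42.4 -17.7 102.2  19.3  38.3  -7.2]
```

View pics/z9.png

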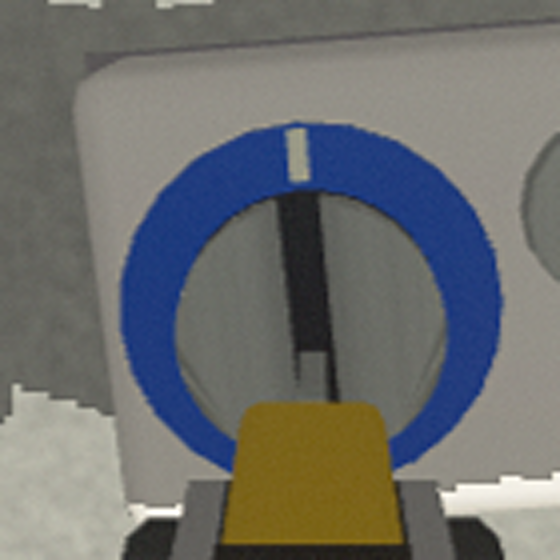

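View pics/z10.png

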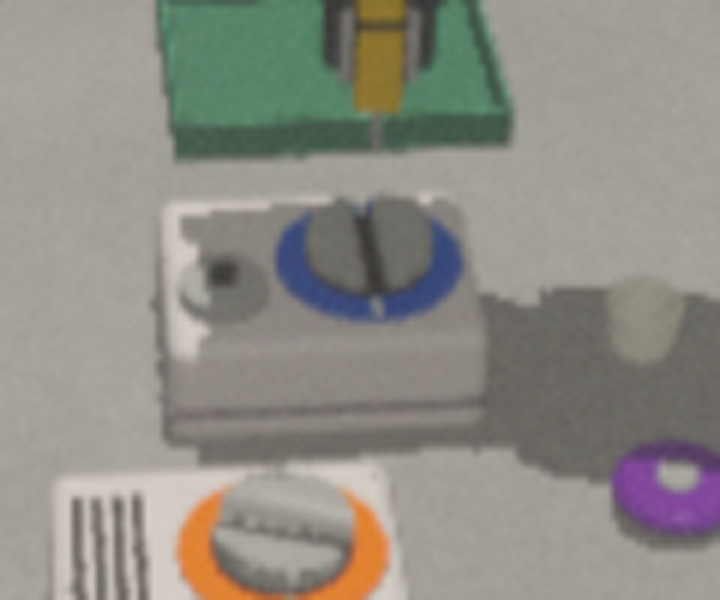

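{"method": "arm_command", "body": {"series": [15, 0, 0, -0.9, -0.12, 15, 0, 0, -0.9, -0.12, 15, 0, 0, -0.9, -0.12, 15, 0, 0, -0.9, -0.12, 15, 0, 0, -0.9, -0.12, 15, 0, 0, -0.9, -0.12, 15, 0, 0, -0.9, -0.12, 15, 0, 0, -0.9, -0.12, 15, 0, 0, -0.9, -0.12, 15, 0, 0, -0.9, -0.12]}}

```text
time_s: 18.25
position: [526.1, -337.4, 154.8]
tool_rot: [[0.988, -0.001, -0.152], [0.152, 0.001, 0.988], [-0.001, -1.0, 0.001]]
ft_force: [0.6, 0.4, -0.1]
width: 19.4
```

{"method": "arm_command", "body": {"series": [15, 0, 0, 0, 0, 15, 0, 0.9, 0, 0, 15, 0, 0.9, 0, 0, 15, 0, 0.9, 0, 0, 15, 0, 0.9, 0, 0, 15, 0, 0.6, 0, 0, 15, 0, 0.3, 0, 0, 15, 0, 0, 0, 0]}}

```text
time_s: 19.25
position: [526.4, -336.6, 43.0]
tool_rot: [[0.988, -0.0, -0.152], [0.152, 0.0, 0.988], [-0.0, -1.0, 0.0]]
ft_force: [-0.0, 0.5, -1.0]
width: 19.2
```

```bash
python3 - <<'E'
from h import *
st();f=grab('wrist','wrist8');g=grab('side','side8')
E
```

```text
19.25 [ 526.4 -336.6   43. ] yaw 8.7 F [-0.   0.5 -1. ] M [-0.01  0.03  0.01] w 19.2 q [ 38.7  59.9 -19.7  82.9  26.   41.8  17.2]
```

View pics/wrist8.png

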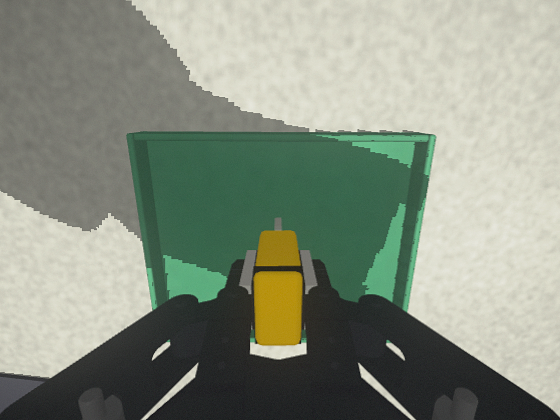

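View pics/side8.png

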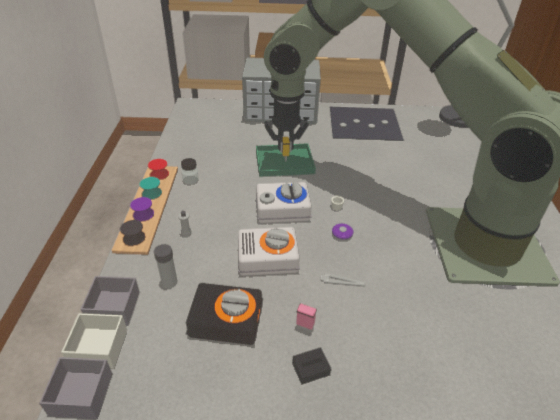

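{"method": "arm_command", "body": {"series": [15, 0, 0.2, 0, 0, 15, 0, 0.14, 0, 0, 15, 0, 0.08, 0, 0, 15, 0, 0.03, 0, 0, 15, 0, 0, 0, 0, 15, 0, 0, 0, 0]}}

```text
time_s: 20.1
position: [526.4, -336.8, 31.9]
tool_rot: [[0.988, 0.0, -0.152], [0.152, 0.0, 0.988], [0.0, -1.0, -0.0]]
ft_force: [0.6, 0.3, -0.7]
width: 19.3
```

{"method": "arm_command", "body": {"series": [26, 0, 0, 0, 0, 34, 0, 0, 0, 0, 50, 0, 0, 0, 0, 50, 0, 0, 0, 0, 50, 0, 0, 0, 0]}}

```text
time_s: 20.72
position: [526.4, -336.8, 31.8]
tool_rot: [[0.988, -0.0, -0.151], [0.151, 0.0, 0.988], [0.0, -1.0, 0.0]]
ft_force: [-0.4, -0.3, 0.1]
width: 49.9
```

```bash
python3 - <<'E'
from h import *
st();f=grab('wrist','wrist9')
E
```

```text
20.73 [ 526.4 -336.8   31.8] yaw 8.7 F [-0.4 -0.3  0.1] M [-0.05 -0.01 -0.06] w 49.9 q [ 38.6  60.8 -19.4  83.   26.4  40.7  16.9]
```

View pics/wrist9.png

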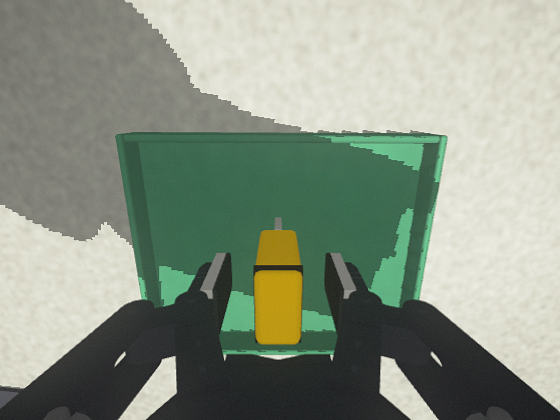

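Key stands free between the open pads. Raise straight up.

{"method": "arm_command", "body": {"series": [50, 0, -0.3, 0, 0, 50, 0, -0.6, 0, 0, 50, 0, -1, 0, 0, 50, 0, -1, 0, 0, 50, 0, -1, 0, 0, 50, 0, -1, 0, 0, 50, 0, -1, 0, 0, 50, 0, -1, 0, 0, 50, 0, 0, 0, 0, 50, 0, 0, 0, 0]}}

```text
time_s: 22.02
position: [526.2, -336.7, 204.5]
tool_rot: [[0.988, -0.0, -0.152], [0.152, 0.0, 0.988], [-0.0, -1.0, 0.0]]
ft_force: [0.4, -0.1, -0.5]
width: 50.2
```

```bash
python3 - <<'E'
from h import *
st();f=grab('wrist','wrist10');g=grab('side','side10')
cv2.imwrite('pics/z11.png',cv2.resize(g['color'][130:280,220:360,::-1],None,fx=4,fy=4,interpolation=cv2.INTER_CUBIC))
c=f['color'][:,:,::-1];m=cv2.inRange(cv2.cvtColor(c,cv2.COLOR_BGR2HSV),(20,120,60),(35,255,255))
v,u=np.nonzero(m);d=world(f,u,v);print(len(u),np.percentile(d,[5,50,95],axis=0).round(1))
E
```

```text
22.02 [ 526.2 -336.7  204.5] yaw 8.7 F [ 0.4 -0.1 -0.5] M [-0.06  0.01 -0.02] w 50.2 q [ 40.4  48.  -24.1  75.4  20.4  60.8  22.2]
855 [[ 517.1 -350.9   32.9]
 [ 526.5 -331.    71.3]
 [ 536.1 -317.4   72.7]]
```

View pics/wrist10.png

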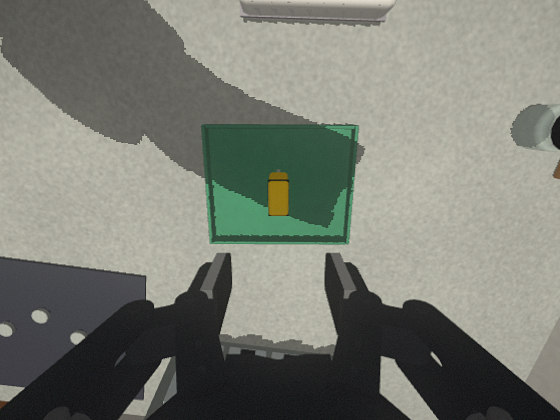

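View pics/z11.png

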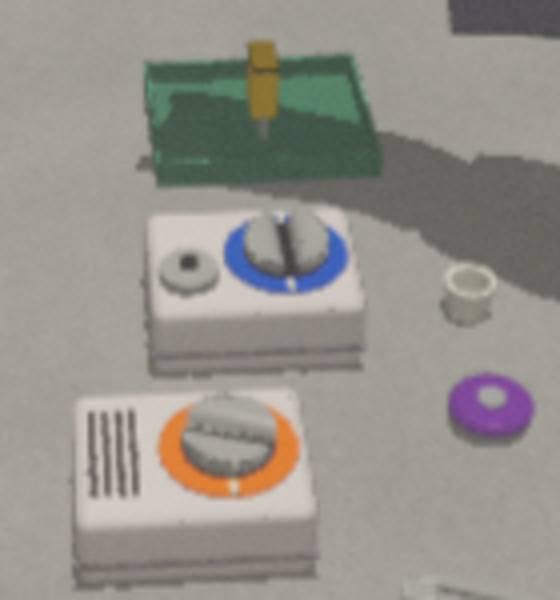

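Key stands in the tray's middle (wrist pixel 278,195; top at z≈72), the blue slot is on its white mark, orange is still open. I'm handing in.

```bash
python3 -c "
from h import *
print(robot.finish_job());st()"
```

```text
the job is handed in; nothing more can be done
None
the job is handed in; nothing more can be done
```

The job is handed in at about 22 s of the 51 s allowed; the interface gave no verdict.

- **What I did:** I took the yellow key from its stand and put its blade about 9 mm into the blue-ringed slot. I turned it clockwise about 83° and lifted it out. I then set it down standing in the middle of the green tray, opened the gripper and raised the arm 170 mm clear.
- **Blue fastener:** After the key came out, the wrist and side pictures showed the slot in line with the white marks. From the final key angle and the slot's play I estimate it within about 1° of locked.
- **Key:** It stands upright at about (526, -336) mm with its top at about 72 mm, in line with a key standing on the tray floor.
- **Everything else:** The orange-ringed fastener still looks open, as at the start, and I never touched the pink or black look-alikes. Forces stayed around 1 to 2 N, apart from 6 N when the gripper closed on the key.
- **Disagreement:** The top and wrist cameras differed by about 2 mm in y and 2° in slot angle. I went by the wrist camera, and the blade entered without contact.

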